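# Change the microscope light filter to suit the sample

### The arm

A 7-joint arm with a two-finger parallel gripper is mounted at the origin on the work surface. World frame = base frame: x ahead of the robot, y to its left, z up, the work surface at z = 0. Lengths are in m, angles in rad, forces in N, time in s.
With the tool pointing down it reaches from about 0.425 to 0.925 m from the base axis. Payload 6.8 kg.
Tool frame: the origin (TCP) lies on the centre line of the jaws, within the pads' length; the fingertips stand 11 mm ahead of it and the grasp point (between the pads) lies 8 mm behind it; x points along the fingers, z is the direction in which the jaws open and shut, and the axes are right-handed (so a half turn about x gives the same grasp; the last joint's range is limited). The gripper opens to 85 mm and grips with 20 to 120 N. Pads are 22 mm wide; open, the fingers measure 114 mm over their backs; the gripper's body (76 mm by 85 mm) begins 54 mm behind the grasp point. The pads swing forward as they close: fully open they stand 13 mm farther back than shut.
Start: joints at [1.241, 0.477, 0.022, 1.555, -0.011, 1.109, -0.083], TCP at [0.148, -0.658, 0.242] pointing down, gripper open.
Joint ranges: [-2.96, 2.96], [-0.34, 2.1], [-1.41, 1.46], [0.24, 2.44], [-1.37, 4.51], [0.17, 1.92], [-2.96, 2.96]. Speed limits (rad/s): [2.39, 2.39, 3.14, 3.14, 3.14, 3.14, 3.14].

### API

Orientations are given as a unit quaternion [x, y, z, w].
In Python, from workcell import monitor, imaging, robot gives the robot as it stands.
- The arm moves only by the tool apply_moves, never from a script. Its argument "targets" is one flat list of numbers, 5 for each row, row after row: the opening, from 0 (shut) to 1 (fully open), then the shift along the world's x, y, z in units of 30 mm (1.0 is 30 mm), then the turn about the world's z in units of 8 degrees (1.0 is 8 degrees). A call has 1 to 5 rows; each row is the pose to reach, as a shift and turn from the pose commanded when the call began; what a row does not reach only later rows make up. A row lasts 1/10 s, in which the tool goes at most 50 mm and 8.59 degrees, less where a joint would pass 70% of its speed; a pose out of reach is approached as far as the arm can. A call with a gripper value outside its range is refused whole. The fingers move at their own pace and stop on an object; the grip force is fixed at half the most. Time passes only in rows, so rows that repeat a pose let the fingers close. It gives the time, the measured TCP pose, the force and the opening at its end, in the units of the state.
- monitor.observe(): the state, without advancing time (a new reading comes with each control period).
- imaging.capture(name): name is "scene" or "top" or "wrist"; returns a dict with "img" (384x512x3 uint8, blue, green, red), "fov_y" (degrees; the focal length in pixels is half the picture's height over the tangent of half this angle, whatever the lens; pixels are square), "cx", "cy" (the principal point, pixels), "world_to_cam" (4x4, takes a point from world to camera coordinates); the wrist camera has in their place "hand_eye" (4x4, takes a point from camera to tool coordinates, whose origin is the TCP and whose axes are the tool frame's). Camera axes: x right, y up, looking along -z (the intrinsics and any distortion apply to the point x, -y, -z); pixel columns grow to the right and rows downward; lengths in m; the calibration is good to about 2 mm. A picture is of the moment at which its call begins: read the wrist's pose just before it. There is no depth.
- robot.job_done(): hands the job in, once; it reports no verdict.
The state is a dict: "time_s": time; "joint_positions": joint angles; "qd": joint speeds; "joint_torque": joint torques, N m; "tcp_pos": TCP position; "eef_rot": TCP orientation; "contact_force": force on the tool from outside, world axes, zero at the start; "ft_torque": the same for the moment, N m; "finger_gap": finger opening in m.
Only numpy, scipy, OpenCV 4.12 (cv2) and the standard library are available. Lean on these libraries where they do the work, as an engineer would, in place of code of your own. Each camera call takes 0.05 s, during which the arm holds its last target. There are 200 camera calls.

### The job

The sample jar standing on the round black stage has a coloured cap. First draw the black shutter plate back out of the light until it sticks out like the filter plates do, still upright in its slot; then push the filter plate of the same colour as that cap fully home in its slot, feeling for the hidden stop and without forcing it. Leave the other two filters, the jars and the wash bottle where they are.

Things in the scene. Friction and masses are not known exactly. Their poses are not given: they have to be found in the camera images.
- magazine: fixed white filter magazine, 120 mm deep (x -60 to +60), 210 mm wide (y -105 to +105), roof 64 mm high (tiles on it, 67 mm, repeat the colour of the plate in each slot). Axes: x = the way plates are pushed in (away from the robot), y left, z up; origin on the table under its middle. Four upright slots 11 mm wide on centre lines y = +75, +25, -25, -75 mm, mouths at x = -60 mm; see the points.
- apron (a point): middle of the top of the 8 mm thick grey apron in front of the mouths (magazine x -175 to -60 mm, y -105 to +105). The slot floors are level with it. Each slot has a pair of guide ribs on the apron, 6 mm high, 4 mm wide, one either side of the plate.
- lamp_case (a point): top centre of the grey lamp case joined to the magazine: magazine x -10 to +130 mm, y -255 to -105 mm, 110 mm high. Keep the hand clear of it.
- slot1 (a point): centre of slot 1's mouth, at its floor (8 mm up), magazine x -60, y +75 mm; 11 mm wide, 47 mm high. A plate slides in lightly (under 1 N) until it meets the hidden pin 1 (its face 76 to 104 mm behind the mouth), pushes it on for 8 mm (3 to 6 N at the hand), then stops hard: fully home; its outer end then sticks out by 8 to 36 mm. Over 35 N between filter and unit breaks it.
- slot2 (a point): centre of slot 2's mouth, at its floor (8 mm up), magazine x -60, y +25 mm; 11 mm wide, 47 mm high. A plate slides in lightly (under 1 N) until it meets the hidden pin 2 (its face 76 to 104 mm behind the mouth), pushes it on for 8 mm (3 to 6 N at the hand), then stops hard: fully home; its outer end then sticks out by 8 to 36 mm. Over 35 N between filter and unit breaks it.
- slot3 (a point): centre of slot 3's mouth, at its floor (8 mm up), magazine x -60, y -25 mm; 11 mm wide, 47 mm high. A plate slides in lightly (under 1 N) until it meets the hidden pin 3 (its face 76 to 104 mm behind the mouth), pushes it on for 8 mm (3 to 6 N at the hand), then stops hard: fully home; its outer end then sticks out by 8 to 36 mm. Over 35 N between filter and unit breaks it.
- slot4 (a point): centre of slot 4's mouth, at its floor (8 mm up), magazine x -60, y -75 mm; 11 mm wide, 47 mm high. A plate slides in lightly (under 1 N) until it meets the hidden pin 4 (its face 76 to 104 mm behind the mouth), pushes it on for 8 mm (3 to 6 N at the hand), then stops hard: fully home; its outer end then sticks out by 8 to 36 mm. Over 35 N between filter and unit breaks it.
- filter_blue: blue filter plate, loose, upright in one of the four slots (any one): 120 mm long along its x, 8 mm thick (y), 45 mm high, 0.13 kg, smooth and slippery (friction 0.25). Origin under its middle, x towards the inside of the slot. At the start it sticks out of the mouth by 80 to 95 mm; it sticks out by p when its origin is at x = -p in the magazine's frame.
- filter_yellow: yellow filter plate, loose, upright in one of the four slots (any one): 120 mm long along its x, 8 mm thick (y), 45 mm high, 0.13 kg, smooth and slippery (friction 0.25). Origin under its middle, x towards the inside of the slot. At the start it sticks out of the mouth by 80 to 95 mm; it sticks out by p when its origin is at x = -p in the magazine's frame.
- filter_green: green filter plate, loose, upright in one of the four slots (any one): 120 mm long along its x, 8 mm thick (y), 45 mm high, 0.13 kg, smooth and slippery (friction 0.25). Origin under its middle, x towards the inside of the slot. At the start it sticks out of the mouth by 80 to 95 mm; it sticks out by p when its origin is at x = -p in the magazine's frame.
- shutter: black shutter plate, same size and axes as the filters, in the remaining slot; at the start it sticks out by only 48 to 56 mm. Parked = sticking out 70 to 105 mm, as the filters do at the start, upright in its slot. Pinch its outer end across its 8 mm thickness; the plates beside it leave 42 mm free either side, so open the fingers only part way.
- jar_blue: white sample jar with a blue cap, 48 mm diameter, 55 mm high, loose; origin under its middle. One of the three jars stands on the stage, the other two on the white tray. Not to be moved.
- jar_yellow: white sample jar with a yellow cap, 48 mm diameter, 55 mm high, loose; origin under its middle. One of the three jars stands on the stage, the other two on the white tray. Not to be moved.
- jar_green: white sample jar with a green cap, 48 mm diameter, 55 mm high, loose; origin under its middle. One of the three jars stands on the stage, the other two on the white tray. Not to be moved.
- stage: fixed round black sample plate with a white centre, 110 mm diameter, 6 mm thick, left of the unit; origin under its middle. The jar standing here tells which filter is wanted.
- wash_bottle: white wash bottle with a red cap, 60 mm diameter, 130 mm high, bystander; origin under its middle.
- pin1 (a joint): hidden contact pin in slot 1: 0 as found, grows as a plate pushes it, 0.008 (m) at its hard end = plate fully home; it stays where it is left. Its face lies at an unknown depth, magazine x +16 to +44 mm at 0, different in each slot and start; the reading does not tell where.
- pin2 (a joint): hidden contact pin in slot 2: 0 as found, grows as a plate pushes it, 0.008 (m) at its hard end = plate fully home; it stays where it is left. Its face lies at an unknown depth, magazine x +16 to +44 mm at 0, different in each slot and start; the reading does not tell where.
- pin3 (a joint): hidden contact pin in slot 3: 0 as found, grows as a plate pushes it, 0.008 (m) at its hard end = plate fully home; it stays where it is left. Its face lies at an unknown depth, magazine x +16 to +44 mm at 0, different in each slot and start; the reading does not tell where.
- pin4 (a joint): hidden contact pin in slot 4: 0 as found, grows as a plate pushes it, 0.008 (m) at its hard end = plate fully home; it stays where it is left. Its face lies at an unknown depth, magazine x +16 to +44 mm at 0, different in each slot and start; the reading does not tell where.

How it is judged:
By the outcome, as a careful person would: the job done as asked, in the order asked, and still so for the second after the job is handed in, with the robot touching nothing.
It also fails if it takes over 45 s, if anything falls off the work surface, if the arm or the gripper's body presses on something with over 40 N, if the wrist force passes 120 N, or if a joint passes its speed limit or range.

## Working session

There is one attempt and no reset: what is moved stays moved. The work goes in short steps, Python scripts to look and compute and a tool call to move; the robot and the scene stay as the last step left them, time stands still between calls to the robot, and variables do not carry over. Pictures are saved under pics/ and viewed, about 8 in all and at most 12, crops included, and the job is handed in when it is done.

Besides the shell and the picture viewer there is one more tool, called by a JSON object that holds its "name" and its "arguments". apply_moves: Moves the arm, as the interface text tells. Its arguments: {"type":"object","properties":{"targets":{"type":"array","items":{"type":"number"}}},"required":["targets"]}

```bash
mkdir -p pics; ls
python3 - <<'E'
from workcell import monitor, imaging, robot
import cv2,numpy as np
s=monitor.observe();print({k:np.round(v,3) for k,v in s.items()})
for n in("scene","top"):
    c=imaging.capture(n);cv2.imwrite(f"pics/{n}0.png",c["img"]);np.save(f"pics/{n}0.npy",{k:v for k,v in c.items()},allow_pickle=True)
    print(n,{k:v for k,v in c.items() if k!="img"})
E
```

```text
pics
{'time_s': np.float64(0.0), 'joint_positions': array([ 1.241,  0.478,  0.022,  1.556, -0.012,  1.109, -0.083]), 'qd': array([-0.   , -0.001,  0.001, -0.   , -0.001, -0.   , -0.   ]), 'joint_torque': array([-1.0000e-03, -5.9645e+01,  1.6080e+00, -2.8120e+01,  1.2000e-02,
        9.0000e-03, -0.0000e+00]), 'tcp_pos': array([ 0.148, -0.658,  0.241]), 'eef_rot': array([ 0.442,  0.553, -0.441,  0.552]), 'contact_force': array([-0.143, -0.646,  0.598]), 'ft_torque': array([-0.015,  0.03 ,  0.032]), 'finger_gap': np.float64(0.085)}
scene {'fov_y': 49.71608265871551, 'cx': 258.33140694944393, 'cy': 192.89900457371635, 'world_to_cam': array([[-0.79638183,  0.60472851, -0.00891122,  0.47697578],
       [-0.50132342, -0.65181983,  0.56903931,  0.23826309],
       [ 0.33830579,  0.45763997,  0.82226203, -1.53918497],
       [ 0.        ,  0.        ,  0.        ,  1.        ]])}
top {'fov_y': 51.43341149676948, 'cx': 251.35606716969107, 'cy': 196.5806434088652, 'world_to_cam': array([[-4.52509101e-03, -9.99921690e-01, -1.16678282e-02,
        -7.63701406e-04],
       [ 9.92195073e-01, -5.94350902e-03,  1.24553649e-01,
        -5.74837539e-01],
       [-1.24613243e-01, -1.10131450e-02,  9.92144269e-01,
        -1.14552850e+00],
       [ 0.00000000e+00,  0.00000000e+00,  0.00000000e+00,
         1.00000000e+00]])}
```

Run:
```python
import cv2
a=cv2.imread("pics/top0.png");cv2.imwrite("pics/top0b.png",cv2.resize(a,(800,600),interpolation=cv2.INTER_CUBIC))
```

```text
(no output)
```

View pics/top0b.png

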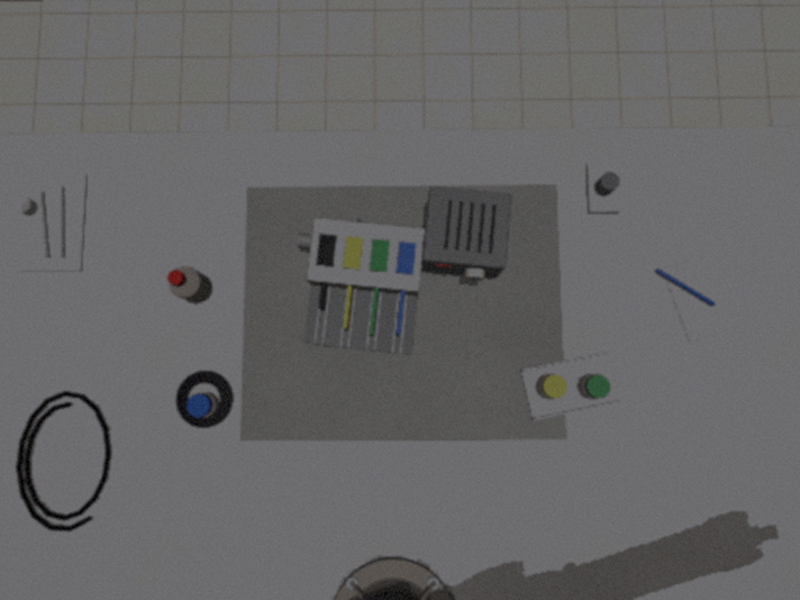

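View pics/scene0.png

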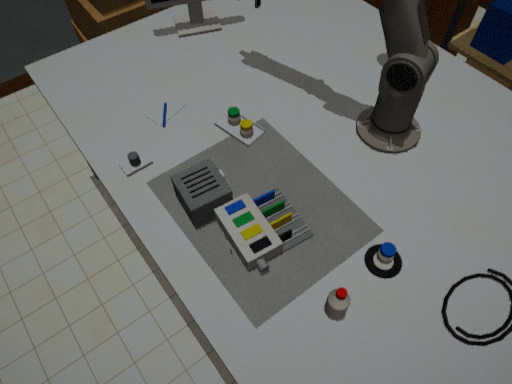

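The jar on the stage has a blue cap, at (200,405) in the enlarged top view. Slots 1 to 4 hold black, yellow, green and blue. I'll enlarge the magazine to fit its pose.

Run:
```python
import cv2,numpy as np
a=cv2.imread("pics/top0.png")[130:235,185:285]
a=cv2.convertScaleAbs(a,alpha=1.8)
cv2.imwrite("pics/crop1.png",cv2.resize(a,(570,598),interpolation=cv2.INTER_CUBIC))
print(570/100,598/105)
```

```text
5.7 5.695238095238095
```

View pics/crop1.png

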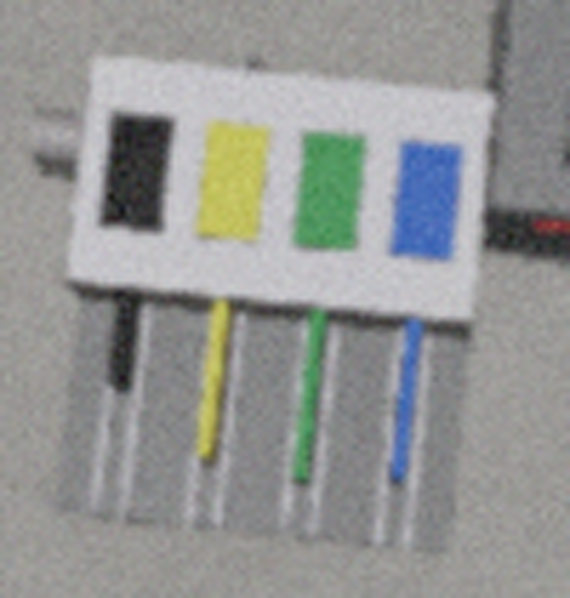

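```bash
cat > h.py <<'E'
import numpy as np
from scipy.optimize import least_squares
c=np.load("pics/top0.npy",allow_pickle=True).item()
W=c["world_to_cam"];f=192/np.tan(np.radians(c["fov_y"]/2))
def proj(P):
    q=np.c_[P,np.ones(len(P))]@W[:3].T
    return np.c_[c["cx"]+f*q[:,0]/-q[:,2],c["cy"]-f*q[:,1]/-q[:,2]]
def world(m,p): # magazine->world
    m=np.atleast_2d(m);C,S=np.cos(p[2]),np.sin(p[2])
    return np.c_[p[0]+C*m[:,0]-S*m[:,1],p[1]+S*m[:,0]+C*m[:,1],m[:,2]]
cr=lambda u:(np.array(u,float)+.5)/5.7-.5+[185,130]
E
python3 - <<'E'
from h import *
M=np.array([[60,105,64],[60,-105,64],[-60,-105,64],[-60,105,64],[-175,105,8],[-175,-105,8]])/1e3
U=cr([[95,57],[494,97],[470,322],[68,282],[58,510],[446,550]])
r=least_squares(lambda p:(proj(world(M,p))-U).ravel(),[.7,0,0]);p=r.x
print(p,np.degrees(p[2]),r.fun.reshape(-1,2).round(2))
for n,u,y in(("black",(120,390),75),("yellow",(206,461),25),("green",(301,482),-25),("blue",(397,482),-75)):
    s=least_squares(lambda q:(proj(world([q[0],q[1],.053],p))-cr([u])).ravel(),[-.12,y/1e3]).x
    print(n,s*1e3,"out",-60-s[0]*1e3, world([s[0],y/1e3,.053],p))
E
```

```text
[ 0.67230075  0.04628662 -0.10846384] -6.214520030402534 [[-0.41 -0.55]
 [ 0.46 -0.57]
 [ 0.64  0.15]
 [-0.59 -0.1 ]
 [-0.66  0.43]
 [ 0.53  0.6 ]]
black [-111.44792802   71.75676594] out 51.44792802252047 [[0.56962659 0.13291027 0.053     ]]
yellow [-143.21807838   23.70480538] out 83.2180783755644 [[0.53263057 0.08664326 0.053     ]]
green [-148.9131381   -25.73011067] out 88.91313809526892 [[0.52155641 0.03755358 0.053     ]]
blue [-143.88193019  -74.40722437] out 83.88193019042993 [[ 0.52114549 -0.01269724  0.053     ]]
```

Run:
```python
from workcell import monitor,imaging
from scipy.spatial.transform import Rotation as R
import numpy as np
s=monitor.observe();m=R.from_quat(s["eef_rot"]).as_matrix();print(m.round(3),s["tcp_pos"])
z=m[:,2];a=np.degrees(np.arctan2(z[1],z[0]));print("jaw yaw",a,"needed turn",[(t-a+180)%360-180 for t in(83.8,83.8-180)])
c=imaging.capture("wrist");print({k:v for k,v in c.items() if k!="img"})
```

```text
[[-0.     0.976  0.22 ]
 [ 0.002  0.22  -0.976]
 [-1.    -0.    -0.002]] [ 0.14833747 -0.65797315  0.24142253]
jaw yaw -77.29425556425298 needed turn [np.float64(161.094255564253), np.float64(-18.90574443574701)]
{'fov_y': 68.39005136728828, 'cx': 256.7730109770926, 'cy': 191.9059510012901, 'hand_eye': array([[ 1.33698492e-03,  3.10930870e-01, -9.50431590e-01,
        -1.32439326e-01],
       [ 5.27770513e-04,  9.50432087e-01,  3.10931775e-01,
         8.01066650e-02],
       [ 9.99998967e-01, -9.17320862e-04,  1.10661322e-03,
        -8.10263393e-04],
       [ 0.00000000e+00,  0.00000000e+00,  0.00000000e+00,
         1.00000000e+00]])}
```

{"name": "apply_moves", "arguments": {"targets": [0.45, 1.2, 1, 0, -0.5, 0.45, 2.3, 2, 0, -1, 0.45, 3.4, 3, 0, -1.5, 0.45, 4.5, 4, 0, -2, 0.45, 5.6, 5, 0, -2.36]}}

```text
time_s: 0.65
tcp_pos: [0.3175, -0.5069, 0.2421]
eef_rot: [0.527, 0.472, -0.527, 0.472]
contact_force: [0.8, -0.4, -0.7]
finger_gap: 0.0387
```

{"name": "apply_moves", "arguments": {"targets": [0.45, 1, 1.2, 0, 0, 0.45, 2, 2.4, 0, 0, 0.45, 3, 3.6, 0, 0, 0.45, 4, 4.8, 0, 0, 0.45, 5, 6, 0, 0]}}

```text
time_s: 1.15
tcp_pos: [0.4673, -0.3268, 0.2423]
eef_rot: [-0.526, -0.472, 0.526, -0.472]
contact_force: [-0.4, -1.2, -0.0]
finger_gap: 0.0383
```

{"name": "apply_moves", "arguments": {"targets": [0.45, 0.7, 1.4, 0, 0, 0.45, 1.4, 2.8, 0, 0, 0.45, 2, 4.2, 0, 0, 0.45, 2, 5.6, 0, 0, 0.45, 2, 7, 0, 0]}}

```text
time_s: 1.65
tcp_pos: [0.5266, -0.1165, 0.242]
eef_rot: [-0.526, -0.473, 0.526, -0.472]
contact_force: [0.3, 0.9, -0.9]
finger_gap: 0.0384
```

{"name": "apply_moves", "arguments": {"targets": [0.45, 0.2, 1.5, 0, 0, 0.45, 0.4, 3, 0, 0, 0.45, 0.6, 4.5, 0, 0, 0.45, 0.8, 6, 0, 0, 0.45, 1, 7.2, -0.5, 0]}}

```text
time_s: 2.15
tcp_pos: [0.5575, 0.1009, 0.2289]
eef_rot: [0.527, 0.472, -0.524, 0.473]
contact_force: [0.4, -0.8, -0.1]
finger_gap: 0.0386
```

{"name": "apply_moves", "arguments": {"targets": [0.45, 0.3, 0.8, -1, 0, 0.45, 0.3, 0.8, -1.3, 0, 0.45, 0.3, 0.8, -1.3, 0]}}

```text
time_s: 2.45
tcp_pos: [0.5641, 0.1211, 0.1863]
eef_rot: [-0.525, -0.473, 0.527, -0.472]
contact_force: [-0.2, -0.5, 0.2]
finger_gap: 0.0386
```

```bash
cat >> h.py <<'E'
from scipy.spatial.transform import Rotation as R
def wshot(name):
    from workcell import monitor,imaging
    import cv2
    s=monitor.observe();w=imaging.capture("wrist")
    T=np.eye(4);T[:3,:3]=R.from_quat(s["eef_rot"]).as_matrix();T[:3,3]=s["tcp_pos"]
    w["c2w"]=T@w["hand_eye"];w["tcp"]=s["tcp_pos"];np.save(f"pics/{name}.npy",w,allow_pickle=True)
    cv2.imwrite(f"pics/{name}.png",cv2.resize(cv2.convertScaleAbs(w["img"],alpha=1.6),(800,600),interpolation=cv2.INTER_CUBIC))
    print(s["tcp_pos"].round(4),s["contact_force"].round(2),R.from_quat(s["eef_rot"]).as_matrix()[:,2].round(4))
def wproj(name,P):
    w=np.load(f"pics/{name}.npy",allow_pickle=True).item();q=np.c_[P,np.ones(len(P))]@np.linalg.inv(w["c2w"])[:3].T
    f=192/np.tan(np.radians(w["fov_y"]/2))
    return (np.c_[w["cx"]+f*q[:,0]/-q[:,2],w["cy"]-f*q[:,1]/-q[:,2]]+.5)*800/512-.5
p0=np.array([.6723,.0463,-.10846])
E
python3 -c "
from h import *
wshot('w1')"
```

```text
[0.5641 0.1211 0.1863] [-0.16 -0.52  0.16] [-0.1065 -0.9943  0.0018]
```

View pics/w1.png

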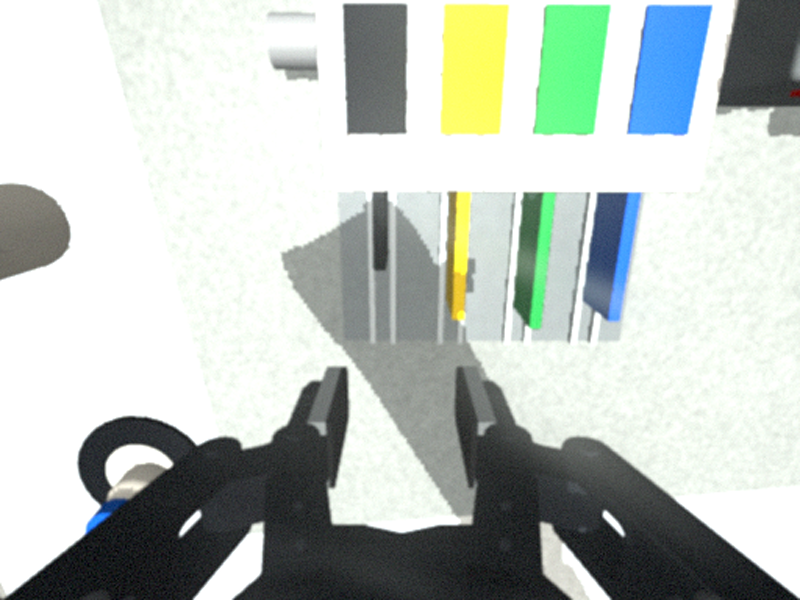

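Run:
```python
from h import *
ys=np.array([75,25,-25,-75])/1e3
def res(q,full=False):
    p=q[:3];A=wproj('w1',world(np.array([[-175,105,8],[-175,-105,8]])/1e3,p))-[[345,341],[620,341]]
    T=wproj('w1',world(np.c_[np.full(4,q[3]),ys,np.full(4,.067)],p))-np.array([[375,133],[472,133],[566,133.5],[658,135]])
    F=wproj('w1',world(np.c_[[-.06]*2,[.08,-.08],[.064]*2],p))[:,1]-191
    return np.r_[A.ravel(),T.ravel(),F]
r=least_squares(res,[*p0,-.03]);print(r.x,np.degrees(r.x[2]),r.fun.round(1))
p=r.x[:3]
for n,u,y in(("black",(380,268),75),("yellow",(458,319),25),("green",(538,327),-25),("blue",(613,320),-75)):
    s=least_squares(lambda q:(wproj('w1',world([q[0],q[1],.053],p))-[u]).ravel(),[-.12,y/1e3]).x
    print(n,(s*1e3).round(1),"out",-60-s[0]*1e3)
print(world([[-.1,.075,.03],[-.17,-.075,.03]],p), world([[-.1,.075,.03],[-.17,-.075,.03]],p0))
```

```text
[ 0.67702073  0.04756367 -0.10817424 -0.02963804] -6.197927449079351 [-0.2 -1.1 -0.3 -0.7  2.2  0.3 -1.   0.5 -1.3  0.2  0.4 -1.1  0.3  0.9]
black [-107.1   75.2] out 47.07298167916284
yellow [-140.7   25.5] out 80.69730512179962
green [-146.1  -26.4] out 86.13128638467285
blue [-141.2  -74.2] out 81.20225478335678
[[ 0.5857025   0.13292162  0.03      ]
 [ 0.49991715 -0.00864417  0.03      ]] [[ 0.58100616  0.13168405  0.03      ]
 [ 0.49518036 -0.00985723  0.03      ]]
```

{"name": "apply_moves", "arguments": {"targets": [0.45, 0.67, 0.38, 0, 0, 0.45, 0.67, 0.38, -1.3, 0, 0.45, 0.67, 0.38, -2.6, 0, 0.45, 0.67, 0.38, -3.6, 0, 0.45, 0.67, 0.38, -4, 0]}}

```text
time_s: 3.0
tcp_pos: [0.5847, 0.1304, 0.0666]
eef_rot: [-0.526, -0.472, 0.528, -0.472]
contact_force: [-0.8, -0.4, -0.2]
finger_gap: 0.0381
```

{"name": "apply_moves", "arguments": {"targets": [0.45, 0, 0, -0.6, 0, 0.45, 0, 0, -1.15, 0, 0.45, 0, 0, -1.15, 0]}}

```text
time_s: 3.3
tcp_pos: [0.585, 0.1318, 0.0329]
eef_rot: [-0.526, -0.472, 0.527, -0.472]
contact_force: [0.8, -0.5, 0.1]
finger_gap: 0.0383
```

```bash
python3 -c "
from h import *
wshot('w2')"
```

```text
[0.585  0.1318 0.0329] [ 0.79 -0.46  0.07] [-0.1086 -0.9941  0.0013]
```

View pics/w2.png

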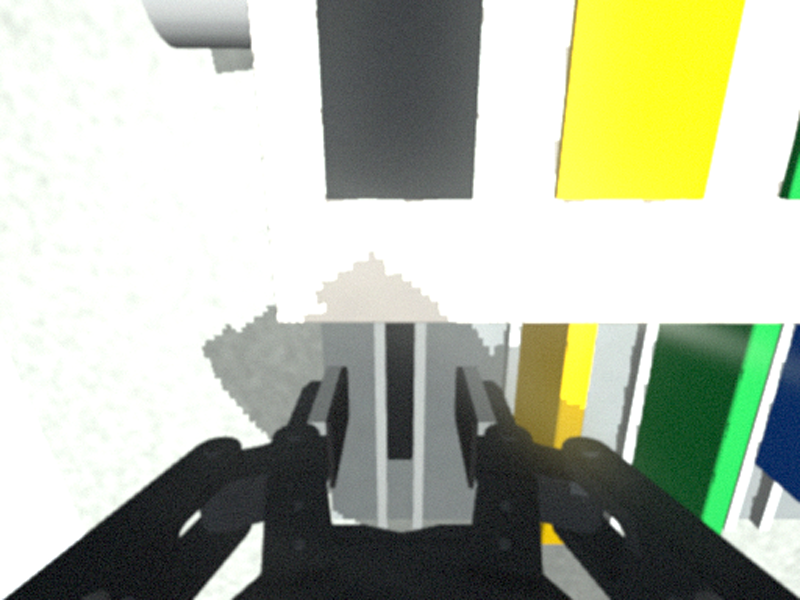

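The shutter end at (400,460) is centred between the pads and clear of the yellow plate. Closing.

{"name": "apply_moves", "arguments": {"targets": [0, 0, 0, 0, 0, 0, 0, 0, 0, 0, 0, 0, 0, 0, 0, 0, 0, 0, 0, 0]}}

```text
time_s: 3.75
tcp_pos: [0.5865, 0.1331, 0.0351]
eef_rot: [0.527, 0.472, -0.526, 0.473]
contact_force: [-0.8, -1.8, 6.4]
finger_gap: 0.0068
```

{"name": "apply_moves", "arguments": {"targets": [0, 0, 0, 0, 0, 0, 0, 0, 0, 0, 0, -0.15, 0.015, 0, 0, 0, -0.3, 0.03, 0, 0]}}

```text
time_s: 4.15
tcp_pos: [0.5783, 0.1342, 0.0351]
eef_rot: [0.528, 0.472, -0.525, 0.473]
contact_force: [1.6, 0.0, 5.6]
finger_gap: 0.0066
```

{"name": "apply_moves", "arguments": {"targets": [0, -0.22, 0.024, 0, 0, 0, -0.45, 0.048, 0, 0, 0, -0.67, 0.072, 0, 0, 0, -0.9, 0.097, 0, 0, 0, -0.9, 0.097, 0, 0]}}

```text
time_s: 4.65
tcp_pos: [0.5501, 0.1374, 0.0351]
eef_rot: [0.527, 0.472, -0.525, 0.473]
contact_force: [-1.0, 0.4, 8.7]
finger_gap: 0.007
```

```bash
python3 -c "
from h import *
wshot('w3')"
```

```text
[0.5501 0.1374 0.0351] [-0.99  0.38  8.69] [-0.107  -0.9943 -0.0011]
```

View pics/w3.png

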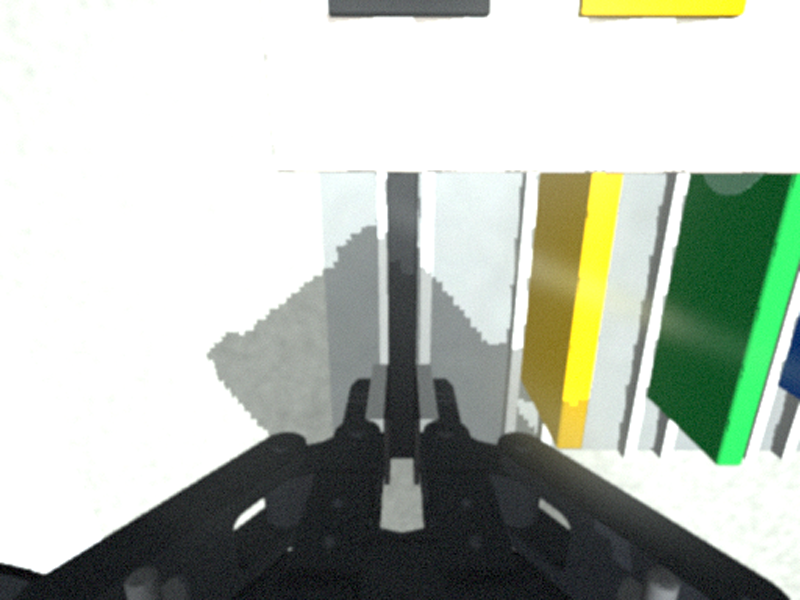

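The shutter's end, at (400,458), is now level with the yellow and green ends. Releasing and rising.

{"name": "apply_moves", "arguments": {"targets": [0.4, 0, 0, 0, 0, 0.4, 0, 0, 0, 0, 0.4, 0, 0, 0, 0, 0.4, 0, 0, 1, 0, 0.4, 0, 0, 2.5, 0]}}

```text
time_s: 5.2
tcp_pos: [0.5472, 0.136, 0.1069]
eef_rot: [-0.524, -0.473, 0.528, -0.471]
contact_force: [0.6, -0.4, 0.6]
finger_gap: 0.0342
```

{"name": "apply_moves", "arguments": {"targets": [0.4, 0, 0, 1.5, 0, 0, -0.5, -1, 1.5, 0, 0, -1.3, -2.2, 1.5, 0, 0, -1.9, -3.6, 1.5, 0, 0, -1.9, -4.7, 1.5, 0]}}

```text
time_s: 5.7
tcp_pos: [0.4894, -0.0066, 0.1533]
eef_rot: [-0.525, -0.473, 0.527, -0.472]
contact_force: [1.5, -0.2, 0.4]
finger_gap: 0.0004
```

```bash
python3 -c "
from h import *
wshot('w4')"
```

```text
[ 0.4894 -0.0066  0.1533] [ 1.47 -0.2   0.37] [-0.108  -0.9942  0.0015]
```

View pics/w4.png

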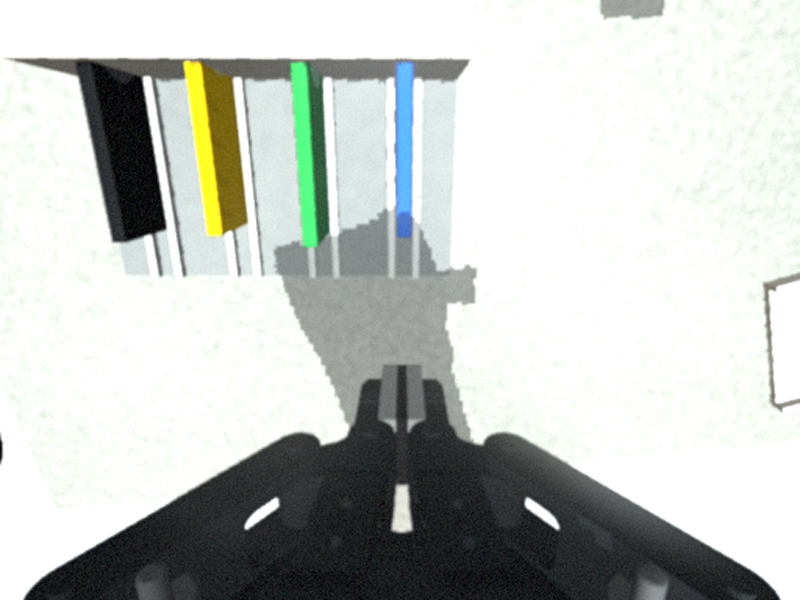

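Shutter parked and upright: its end at (125,240) is in line with yellow at (222,235) and green at (312,243). The blue end is at (404,236). Now working out the push line.

Run:
```python
from h import *
p=[.67702,.04756,-.10817]
for n,u in(("blue",(404,236)),("black",(120,240))):
    s=least_squares(lambda q:(wproj('w4',world([q[0],q[1],.053],p))-[u]).ravel(),[-.12,-.07]).x
    print(n,(s*1e3).round(1),world([*s,.053],p))
t=np.array([.4894,-.0066]);d=t-p[:2];C,S=np.cos(p[2]),np.sin(p[2]);print("tcp mag",C*d[0]+S*d[1],-S*d[0]+C*d[1])
```

```text
blue [-141.6  -74.4] [[ 0.52816506 -0.0111362   0.053     ]]
black [-143.9   76.3] [[0.54224352 0.13897662 0.053     ]]
tcp mag -0.1806763535021334 -0.07409875360066528
```

{"name": "apply_moves", "arguments": {"targets": [0, 0, 0, -1.4, 0, 0, 0, 0, -2.8, 0, 0, 0, 0, -3.7, 0, 0, 0, 0, -4.05, 0, 0, 0, 0, -4.05, 0]}}

```text
time_s: 6.25
tcp_pos: [0.4916, -0.0041, 0.0312]
eef_rot: [-0.525, -0.473, 0.527, -0.472]
contact_force: [-0.1, 0.2, 0.1]
finger_gap: 0.0003
```

{"name": "apply_moves", "arguments": {"targets": [0, 0.3, -0.033, 0, 0, 0, 0.6, -0.065, 0, 0, 0, 0.75, -0.081, 0, 0, 0, 0.8, -0.087, 0, 0, 0, 0.8, -0.087, 0, 0]}}

```text
time_s: 6.75
tcp_pos: [0.5172, -0.0069, 0.0328]
eef_rot: [0.527, 0.472, -0.526, 0.473]
contact_force: [-0.4, -0.3, -0.0]
finger_gap: -0.0001
```

{"name": "apply_moves", "arguments": {"targets": [0, 0.1, -0.011, 0, 0, 0, 0.2, -0.022, 0, 0, 0, 0.3, -0.033, 0, 0, 0, 0.4, -0.043, 0, 0, 0, 0.5, -0.054, 0, 0]}}

```text
time_s: 7.25
tcp_pos: [0.5318, -0.0085, 0.0323]
eef_rot: [-0.526, -0.472, 0.526, -0.472]
contact_force: [0.3, 0.2, -0.1]
finger_gap: -0.0003
```

{"name": "apply_moves", "arguments": {"targets": [0, 0.12, -0.05, 0, 0, 0, 0.24, -0.09, 0, 0, 0, 0.36, -0.13, 0, 0, 0, 0.48, -0.15, 0, 0, 0, 0.6, -0.165, 0, 0]}}

```text
time_s: 7.75
tcp_pos: [0.5499, -0.0135, 0.0323]
eef_rot: [-0.526, -0.472, 0.526, -0.472]
contact_force: [-0.4, -0.2, -0.5]
finger_gap: 0.0
```

```bash
python3 -c "
from h import *
wshot('w5')"
```

```text
[ 0.5499 -0.0135  0.0323] [-0.37 -0.17 -0.5 ] [-0.1077 -0.9942  0.    ]
```

View pics/w5.png

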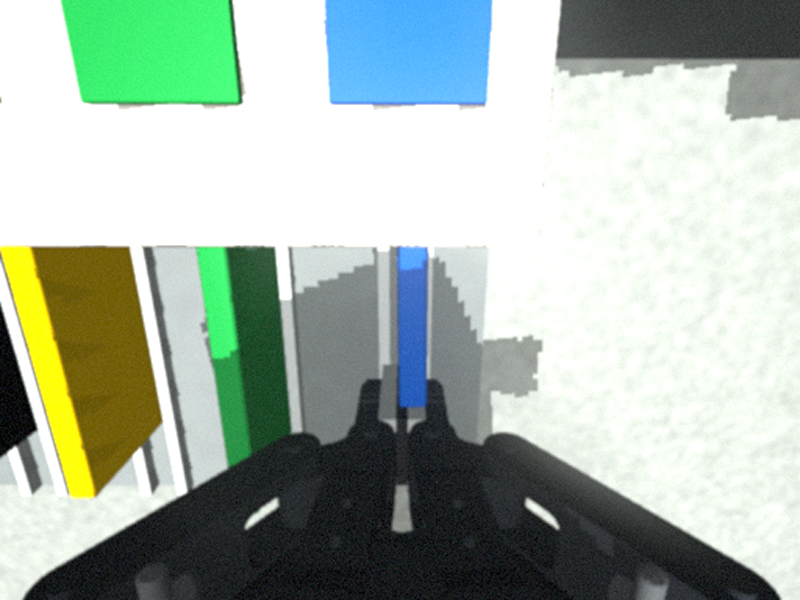

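{"name": "apply_moves", "arguments": {"targets": [0, 0.03, -0.02, 0, 0, 0, 0.07, -0.04, 0, 0, 0, 0.1, -0.05, 0, 0, 0, 0.133, -0.06, 0, 0, 0, 0.166, -0.07, 0, 0]}}

```text
time_s: 8.3
tcp_pos: [0.5546, -0.0155, 0.0323]
eef_rot: [-0.526, -0.472, 0.526, -0.472]
contact_force: [-1.4, -0.0, 0.9]
finger_gap: -0.0003
```

{"name": "apply_moves", "arguments": {"targets": [0, 0.033, -0.004, 0, 0, 0, 0.067, -0.007, 0, 0, 0, 0.1, -0.011, 0, 0, 0, 0.133, -0.014, 0, 0, 0, 0.166, -0.018, 0, 0]}}

```text
time_s: 8.8
tcp_pos: [0.5596, -0.0161, 0.0323]
eef_rot: [-0.526, -0.472, 0.526, -0.472]
contact_force: [-1.0, 0.6, -0.1]
finger_gap: -0.0
```

{"name": "apply_moves", "arguments": {"targets": [0, 0.033, -0.004, 0, 0, 0, 0.067, -0.007, 0, 0, 0, 0.1, -0.011, 0, 0, 0, 0.133, -0.014, 0, 0, 0, 0.166, -0.018, 0, 0]}}

```text
time_s: 9.3
tcp_pos: [0.5635, -0.0166, 0.0321]
eef_rot: [-0.526, -0.473, 0.527, -0.472]
contact_force: [-5.1, 1.0, 1.4]
finger_gap: 0.0002
```

In the pin zone at about 5 N; from here on, fine steps.

{"name": "apply_moves", "arguments": {"targets": [0, 0.033, -0.004, 0, 0, 0, 0.033, -0.004, 0, 0]}}

```text
time_s: 9.5
tcp_pos: [0.5645, -0.0167, 0.032]
eef_rot: [-0.526, -0.473, 0.527, -0.472]
contact_force: [-4.3, 0.8, 0.8]
finger_gap: -0.0002
```

{"name": "apply_moves", "arguments": {"targets": [0, 0.033, -0.004, 0, 0, 0, 0.067, -0.007, 0, 0, 0, 0.067, -0.007, 0, 0]}}

```text
time_s: 9.8
tcp_pos: [0.5675, -0.017, 0.0321]
eef_rot: [-0.526, -0.472, 0.526, -0.472]
contact_force: [-3.4, 0.9, -1.0]
finger_gap: -0.0003
```

{"name": "apply_moves", "arguments": {"targets": [0, 0.033, -0.004, 0, 0, 0, 0.033, -0.004, 0, 0]}}

```text
time_s: 10.0
tcp_pos: [0.5686, -0.0171, 0.0322]
eef_rot: [-0.526, -0.472, 0.526, -0.472]
contact_force: [-2.8, 0.8, -0.6]
finger_gap: 0.0003
```

{"name": "apply_moves", "arguments": {"targets": [0, 0.033, -0.004, 0, 0, 0, 0.033, -0.004, 0, 0]}}

```text
time_s: 10.2
tcp_pos: [0.5696, -0.0172, 0.0323]
eef_rot: [0.526, 0.472, -0.526, 0.472]
contact_force: [-2.8, 1.9, -1.2]
finger_gap: 0.0001
```

{"name": "apply_moves", "arguments": {"targets": [0, 0.033, -0.004, 0, 0, 0, 0.033, -0.004, 0, 0]}}

```text
time_s: 10.4
tcp_pos: [0.5707, -0.0173, 0.0323]
eef_rot: [0.526, 0.472, -0.526, 0.472]
contact_force: [-3.9, 1.3, -1.6]
finger_gap: 0.0002
```

{"name": "apply_moves", "arguments": {"targets": [0, 0.033, -0.004, 0, 0, 0, 0.033, -0.004, 0, 0]}}

```text
time_s: 10.6
tcp_pos: [0.5715, -0.0174, 0.0323]
eef_rot: [-0.526, -0.472, 0.526, -0.472]
contact_force: [-4.2, 0.5, -1.5]
finger_gap: 0.0002
```

{"name": "apply_moves", "arguments": {"targets": [0, 0.02, -0.002, 0, 0, 0, 0.02, -0.002, 0, 0]}}

```text
time_s: 10.8
tcp_pos: [0.5715, -0.0174, 0.0321]
eef_rot: [-0.526, -0.473, 0.526, -0.472]
contact_force: [-3.9, 1.6, 0.3]
finger_gap: 0.0002
```

{"name": "apply_moves", "arguments": {"targets": [0, 0.02, -0.002, 0, 0, 0, 0.02, -0.002, 0, 0]}}

```text
time_s: 11.0
tcp_pos: [0.5715, -0.0174, 0.032]
eef_rot: [-0.526, -0.473, 0.527, -0.472]
contact_force: [-6.5, 2.7, 0.7]
finger_gap: 0.0001
```

{"name": "apply_moves", "arguments": {"targets": [0, 0.02, -0.002, 0, 0, 0, 0.02, -0.002, 0, 0]}}

```text
time_s: 11.2
tcp_pos: [0.5715, -0.0175, 0.032]
eef_rot: [-0.525, -0.473, 0.527, -0.472]
contact_force: [-8.3, 1.1, 1.3]
finger_gap: 0.0
```

{"name": "apply_moves", "arguments": {"targets": [0, 0.03, -0.003, 0, 0, 0, 0.03, -0.003, 0, 0]}}

```text
time_s: 11.4
tcp_pos: [0.5715, -0.0174, 0.0319]
eef_rot: [-0.525, -0.474, 0.528, -0.471]
contact_force: [-10.4, 1.7, 4.6]
finger_gap: -0.0
```

{"name": "apply_moves", "arguments": {"targets": [0, 0.03, -0.003, 0, 0, 0, 0.03, -0.003, 0, 0]}}

```text
time_s: 11.6
tcp_pos: [0.5716, -0.0175, 0.0317]
eef_rot: [-0.524, -0.474, 0.528, -0.471]
contact_force: [-12.9, 2.0, 7.0]
finger_gap: -0.0002
```

Hard stop: the position holds at 0.5715 m while the force rises from 4 to 13 N. Backing straight off and then up.

{"name": "apply_moves", "arguments": {"targets": [0, -0.2, 0.022, 0, 0, 0, -0.6, 0.065, 0, 0, 0, -1.2, 0.13, 0, 0, 0, -2, 0.2, 0.5, 0, 0, -2.2, 0.22, 2, 0]}}

```text
time_s: 12.1
tcp_pos: [0.5043, -0.0114, 0.0899]
eef_rot: [-0.524, -0.474, 0.528, -0.471]
contact_force: [0.9, -0.3, 0.1]
finger_gap: -0.0003
```

{"name": "apply_moves", "arguments": {"targets": [0, 0, 0, 1.5, 0, 0, 0, 0, 3, 0, 0, 0, 0, 3.5, 0, 0, 0, 0, 3.5, 0]}}

```text
time_s: 12.5
tcp_pos: [0.5116, -0.0113, 0.2009]
eef_rot: [0.529, 0.47, -0.524, 0.474]
contact_force: [-0.0, 0.0, -0.2]
finger_gap: 0.0
```

Run:
```python
from h import *
wshot('w6')
from workcell import imaging
import cv2
a=imaging.capture("top")["img"];cv2.imwrite("pics/top1.png",cv2.convertScaleAbs(cv2.resize(a[100:290,80:430],(800,434),interpolation=cv2.INTER_CUBIC),alpha=1.8))
p=[.67702,.04756,-.10817]
m=world([-.1,-.075,0],p)
d=np.array([.5715,-.0174])-p[:2];print("final front mag x",np.cos(p[2])*d[0]+np.sin(p[2])*d[1]+.011)
```

```text
[ 0.5116 -0.0113  0.2009] [-0.04  0.03 -0.19] [-1.081e-01 -9.941e-01 -7.000e-04]
final front mag x -0.08689024196282995
```

View pics/w6.png

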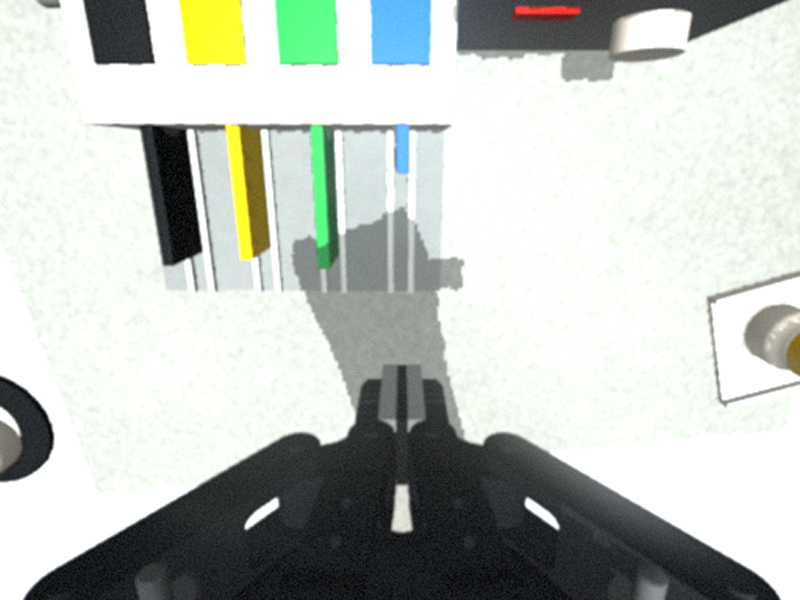

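View pics/top1.png

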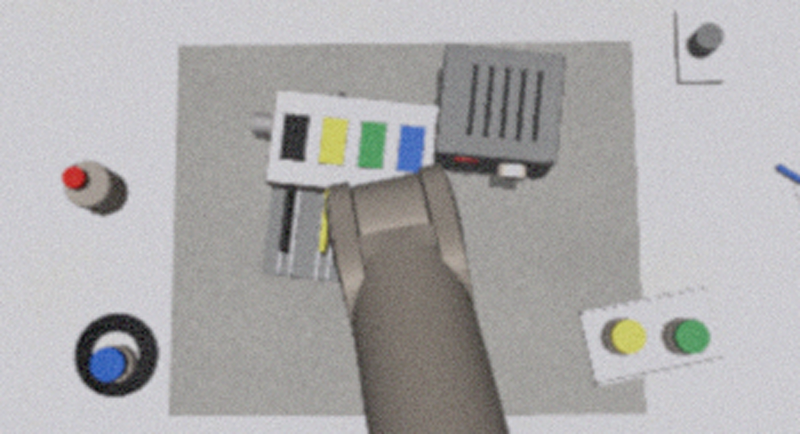

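```bash
python3 -c "
from workcell import robot
print(robot.job_done())"
```

```text
the job is handed in; nothing more can be done
None
```

The job is done and handed in at about 12.6 s: the jar on the stage has a blue cap, so I parked the shutter first and then pushed the blue filter home.

- **Shutter:** I pinched it in slot 1 and drew it back about 36 mm. The wrist camera shows it upright, sticking out about 84 mm, in line with the yellow and green filters.
- **Blue filter:** I pushed it along slot 4 with the fingers closed. The hand felt the pin at about 3 to 5 N for roughly 8 mm. The plate then stopped dead at TCP x 0.5715 m while the push rose from 4 to about 13 N, well under 35 N, and I backed off. It sticks out about 27 mm, inside the expected 8 to 36 mm.
- **Last pictures:** the yellow and green filters, the jars and the wash bottle are where they were, and the robot is clear of everything.
- **Disagreements:** the top and wrist cameras put the magazine up to 5 mm apart along x, so I went by the wrist view. While gripping the shutter the hand also read an upward force of 6 to 9 N, probably the closing pads pressing the plate onto the floor. It was gone after release.

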